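# Fetch the stray bottle cap from behind the black-lidded glaze jar

### The arm

A 6-joint arm with a two-finger parallel gripper is mounted at the origin on a cart in front of the work surface, level with it; the furniture and walls round the work are solid. World frame = base frame: x ahead of the robot, y to its left, z up, the work surface at z = 0. Lengths are in m, angles in degrees, forces in N, time in s.
With the tool pointing down it reaches from about 0.325 to 0.85 m from the base axis. Payload 4.4 kg.
Tool frame: the origin (TCP) lies between the finger pads; the fingertips stand 8 mm ahead of it and the grasp point (between the pads) lies 11 mm behind it; z points along the fingers, y is the direction in which the jaws open and shut (so a half turn about z gives the same grasp; the last joint's range is limited). The gripper opens to 94 mm and grips with 3 to 60 N. Pads are 16 mm wide; open, the fingers measure 119 mm over their backs; the gripper's body (75 mm by 177 mm) begins 78 mm behind the grasp point.
Start: joints at [-78.352, 11.837, 88.321, -0, 79.842, -8.623], TCP at [0.199, -0.539, 0.213] pointing down, gripper open.
Joint ranges: [-156.59, 156.59], [-49.26, 127.26], [12.9, 141.05], [-63.56, 243.56], [4.71, 150.69], [-161.64, 161.64]. Speed limits (degrees/s): [159.86, 159.86, 180, 180, 180, 180].

### API

Orientations are given as a 3x3 rotation matrix whose columns are the frame's x, y, z axes.
In Python, from cell import ctrl gives the robot as it stands.
- The arm moves only by the shell command python3 -m pendant 'ROWS' [FORCE]. ROWS is JSON, a list of rows, each an object with "delta_pos": the shift along the tool's x, y, z in cm, a list of three; "dr": the turn, a rotation vector about the tool's x, y, z in degrees, a list of three; "jaw": the gripper command: -1 is fully open, 1 is shut, values between are in proportion. In form: [{"delta_pos": [tx, ty, tz], "dr": [wx, wy, wz], "jaw": jaw}, ...]. A call has exactly 10 rows; each row shifts and turns the commanded pose from where the row before left it, along the tool's axes as they then stand; what a row does not reach is not made up. A row lasts 1/10 s, in which the tool goes at most 50 mm and 8.59 degrees, less where a joint would pass 70% of its speed; a pose out of reach is approached as far as the arm can. A call with a gripper value outside its range is refused whole. The fingers move at their own pace and stop on an object; FORCE is the grip in N (left out, the last holds). Time passes only in rows, so rows that do not move let the fingers close, or fill a call up. It gives the time, the measured TCP pose, the force and the opening at its end, in the units of the state.
- ctrl.sense(): the state, without advancing time (a new reading comes with each control period).
- ctrl.camera(name): name is "scene" or "top" or "wrist"; returns a dict with "img" (480x640x3 uint8, red, green, blue), "fovy" (degrees; the focal length in pixels is half the picture's height over the tangent of half this angle, whatever the lens; pixels are square), "cx", "cy" (the principal point, pixels), "k1" (the pictures are not rectified: a ray, as slopes to the right and down, at radius r is drawn at 1 + k1 r^2 times it, then the intrinsics apply), "camera_from_world" (4x4, takes a point from world to camera coordinates). Camera axes: x right, y up, looking along -z (the intrinsics and any distortion apply to the point x, -y, -z); pixel columns grow to the right and rows downward; lengths in m; the calibration is good to about 2 mm. A picture is of the moment at which its call begins. There is no depth.
- ctrl.job_done(): hands the job in, once; it reports no verdict.
The state is a dict: "time_s": time; "joint_pos": joint angles; "dq": joint speeds; "joint_torque": joint torques, N m; "ee_pos": TCP position; "eef_rot": TCP orientation; "ft_force": force on the tool from outside, world axes, zero at the start; "ft_torque": the same for the moment, N m; "width": finger opening in m.
Only numpy, scipy, OpenCV 4.12 (cv2) and the standard library are available. Lean on these libraries where they do the work, as an engineer would, in place of code of your own. Each camera call takes 0.05 s, during which the arm holds its last target. There are 200 camera calls.

### The job

A spare white bottle cap stands on the cork mat hidden behind the glaze jar with the black lid. Set that jar down somewhere aside, lay the cap in the terracotta saucer the same way up as it is now, and then put the black-lidded jar back upright on the spot where it stood. Leave the white-lidded jar on the mat undisturbed.

Things in the scene. Friction and masses are not known exactly. Their poses are not given: they have to be found in the camera images.
- black_jar: Screw jar with a black lid, loose; round, 62 mm across, 105 mm tall, 0.2 to 0.45 kg; the only black lid on the mat. It stands in a left-right row with a white- and a red-lidded jar, in varying order, 110 mm or more between centres. Origin: centre of its underside, z up; on the mat that is z = 0.003. Mat and bench left of the row are clear to set it aside, round x 0.47, y 0.195.
- spare_cap: White ribbed bottle cap, loose, a plain round stub 36 mm across and 22 mm tall, 15 g. It stands directly behind (+x of) the black-lidded jar, some 10 mm from it, on the thin cork mat (3 mm thick, flat on the bench, x 0.415 to 0.635, y -0.27 to 0.21). Origin: centre of its underside, z up.
- saucer: Round shallow terracotta saucer, fixed to the bench left of the mat; 144 mm across, inside 122 mm across at the floor, rim 10 mm above the bench, inner floor 4 mm above its origin. Origin at the centre of its underside on the bench (z = 0), z up.
- white_jar: Screw jar with a white lid, loose, standing on the mat in the same row; round, 62 mm across, 106 mm tall. To be left alone. (The red-lidded jar of the row, 68 mm across and 98 mm tall, is fixed.) Origin at the centre of its underside, z up.
Things that resemble listed ones, but are neither listed nor needed, are in the scene too. There is more than one size of the spare_cap; the job needs the largest.

How it is judged (in metres and radians):
On the way, in this order (a step that is already met when the one before it is completed fails the run):
1. the black-lidded jar has been set down upright at least 50 mm from its spot (distance of black_jar from where it was at the start of the episode above 0.05 m and height (world z) of black_jar below 0.012 m and angle between black_jar's own z axis and vertical below 0.17 rad and linear speed of black_jar below 0.03 m/s and contact force between the fingers and black_jar below 0.3 N), for 0.2 s.
2. the cap lies in the saucer, released (horizontal distance between spare_cap and saucer below 0.048 m and height (world z) of spare_cap below 0.012 m and contact force between the fingers and spare_cap below 0.3 N), for 0.2 s.
At the end, for the whole second after the job is handed in: The cap rests in the saucer, wholly inside its rim and the same way up as at the start (within 10 degrees); the black-lidded jar stands at rest and upright (within 10 degrees) within 20 mm of where it stood at the start; the white-lidded jar has stayed within 20 mm of its place (distance of black_jar from where it was at the start of the episode below 0.02 m and angle between each of black_jar, spare_cap's own z axis and vertical below 0.17 rad and linear speed of each of black_jar, spare_cap below 0.03 m/s and horizontal distance between spare_cap and saucer below 0.048 m and height (world z) of spare_cap below 0.012 m); the robot touches nothing.
It fails at once if the white-lidded jar was pushed more than 20 mm from its place or knocked over (distance of white_jar from where it was at the start of the episode above 0.02 m or angle between white_jar's own z axis and vertical above 0.35 rad).
It fails at once if the black-lidded jar was tipped over (angle between black_jar's own z axis and vertical above 0.7 rad).
It also fails if it takes over 72 s, if anything falls off the work surface, if the arm or the gripper's body presses on something with over 40 N, if the wrist force passes 120 N, or if a joint passes its speed limit or range.

## Working session

There is one attempt and no reset: what is moved stays moved. The work goes in short steps, Python scripts to look and compute and a shell command to move; the robot and the scene stay as the last step left them, time stands still between calls to the robot, and variables do not carry over. Pictures are saved under pics/ and viewed, about 8 in all and at most 12, crops included, and the job is handed in when it is done.

```bash
mkdir -p pics; ls; cat > h.py <<'E'
import numpy as np,cv2
from cell import ctrl
def cam(n,save=None):
    c=ctrl.camera(n)
    if save: cv2.imwrite('pics/'+save,c['img'][:,:,::-1])
    np.save('pics/%s.npy'%n,c,allow_pickle=True)
    return c
def ray(c,u,v):
    f=240/np.tan(np.radians(c['fovy'])/2)
    K=np.array([[f,0,c['cx']],[0,f,c['cy']],[0,0,1]])
    x,y=cv2.undistortPoints(np.array([[[u,v]]],float),K,np.array([c['k1'],0,0,0]))[0,0]
    T=np.linalg.inv(c['camera_from_world'])
    return T[:3,3],T[:3,:3]@np.array([x,-y,-1.])
def plane(c,u,v,z):
    o,d=ray(c,u,v); return o+d*(z-o[2])/d[2]
def tri(*rs):
    A=0;b=0
    for o,d in rs:
        d=d/np.linalg.norm(d);P=np.eye(3)-np.outer(d,d);A=A+P;b=b+P@o
    return np.linalg.solve(A,b)
def proj(c,p):
    f=240/np.tan(np.radians(c['fovy'])/2)
    q=c['camera_from_world']@np.append(p,1);x,y=q[0]/-q[2],-q[1]/-q[2];s=1+c['k1']*(x*x+y*y)
    return c['cx']+f*x*s,c['cy']+f*y*s
E
python3 - <<'E'
from h import *
np.set_printoptions(precision=3,suppress=True)
a=cam('scene','s0.png');b=cam('top','t0.png');w=cam('wrist','w0.png')
for c in(a,b,w): print(c['fovy'],c['k1'],np.linalg.inv(c['camera_from_world']))
print(ctrl.sense())
E
```

```text
pics
48.550077278715015 -0.15223635886856046 [[ 0.773  0.345 -0.532 -0.056]
 [-0.634  0.397 -0.663 -0.559]
 [-0.017  0.85   0.526  0.555]
 [ 0.     0.     0.     1.   ]]
53.749366889300006 -0.093254928275558 [[ 0.028  0.992 -0.121  0.334]
 [-1.     0.027 -0.011  0.075]
 [-0.007  0.122  0.993  0.935]
 [ 0.     0.     0.     1.   ]]
69.4928958960833 -0.06527817797815716 [[ 0.347  0.907  0.238  0.267]
 [-0.938  0.336  0.087 -0.513]
 [-0.001 -0.253  0.967  0.382]
 [ 0.     0.     0.     1.   ]]
{'time_s': 0.15, 'joint_pos': array([-78.352,  11.874,  88.383,   0.   ,  79.841,  -8.622]), 'dq': array([-0.131, -0.133, -0.191, -0.027, -0.122, -0.055]), 'joint_torque': array([  0.001, -37.131, -28.181,   0.07 ,   0.033,  -0.   ]), 'ee_pos': array([ 0.199, -0.539,  0.213]), 'eef_rot': array([[ 0.938,  0.346, -0.   ],
       [ 0.346, -0.938,  0.002],
       [ 0.   , -0.002, -1.   ]]), 'ft_force': array([ 0.248, -0.02 ,  0.569]), 'ft_torque': array([ 0.018, -0.024, -0.043]), 'width': 0.09401178967050715}
```

View pics/s0.png

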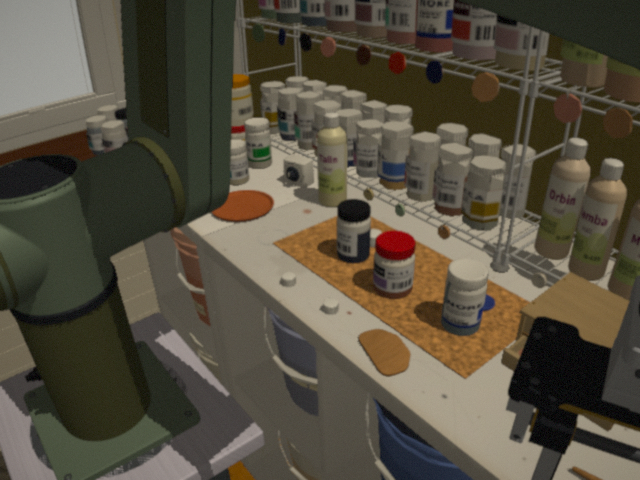

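View pics/t0.png

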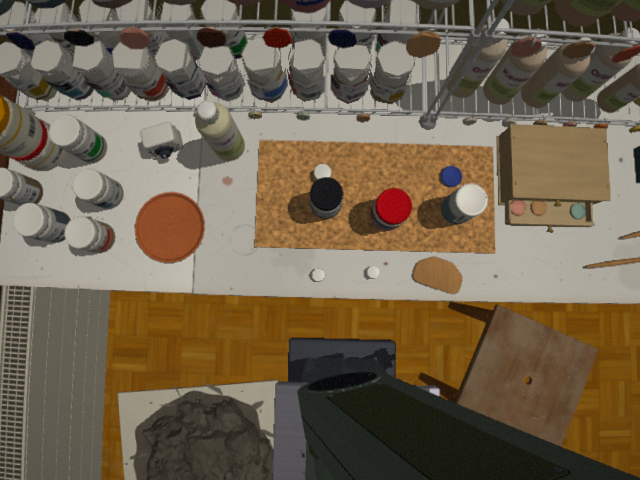

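Scene view: black-lidded jar lid at (353,210), red (396,245), white (467,275), saucer (243,205). Top view: black lid (326,192), saucer (170,227). Possible mix-ups for the cap: white cap behind the black jar (322,172), small white caps on the bench front (318,275) and (372,272), and a blue cap (451,176). I choose (322,172), which is behind the black jar on the mat. I'll check it in a crop while measuring.

```bash
cat > m.py <<'E'
from h import *
np.set_printoptions(precision=4,suppress=True)
a=np.load('pics/scene.npy',allow_pickle=True).item();b=np.load('pics/top.npy',allow_pickle=True).item()
def blob(c,lo,hi,box):
    x0,y0,x1,y1=box;h=cv2.cvtColor(c['img'],cv2.COLOR_RGB2HSV)[y0:y1,x0:x1]
    m=cv2.inRange(h,np.array(lo),np.array(hi))
    n,l,s,ce=cv2.connectedComponentsWithStats(m);i=1+np.argmax(s[1:,4]);
    cn=max(cv2.findContours((l==i).astype(np.uint8),0,1)[0],key=cv2.contourArea)
    e=cv2.fitEllipse(cn) if len(cn)>5 else None
    return ce[i]+[x0,y0],s[i]+[x0,y0,0,0,0],(e[0][0]+x0,e[0][1]+y0,e[1])
for nm,c,lo,hi,box in [('blk',b,(0,0,0),(180,255,50),(300,165,350,225)),('cap',b,(0,0,150),(180,70,255),(305,155,345,182)),
  ('sau',b,(0,100,60),(20,255,255),(125,180,215,270)),('sau',a,(0,100,60),(20,255,255),(205,180,280,230)),
  ('blk',a,(0,0,0),(180,255,50),(330,195,375,228)),('wht',b,(0,0,150),(180,60,255),(435,180,492,228)),('red',b,(0,150,80),(15,255,255),(365,180,420,235))]:
    print(nm,blob(c,lo,hi,box))
def crop(c,x0,y0,x1,y1,s): return cv2.resize(c['img'][y0:y1,x0:x1,::-1],None,fx=s,fy=s,interpolation=2)
A=crop(b,280,150,360,290,4);B=crop(a,320,190,400,330,4)
cv2.imwrite('pics/crop.png',np.hstack([A,B]))
for uv in [(318,275),(372,272)]: print(plane(b,*uv,0.015))
E
python3 m.py
```

```text
blk (array([325.6713, 193.8924]), array([310, 178,  33,  33, 855]), (325.649377822876, 193.92118644714355, (31.649017333984375, 32.65483856201172)))
cap (array([322.4082, 170.6531]), array([315, 164,  17,  15, 196]), (322.4302463531494, 170.6608190536499, (13.713994026184082, 16.685609817504883)))
sau (array([169.3326, 227.0895]), array([ 135,  192,   70,   71, 3834]), (169.33584594726562, 227.09125518798828, (67.51253509521484, 70.46047973632812)))
sau (array([244.0035, 205.6383]), array([ 211,  190,   63,   32, 1421]), (243.6936912536621, 205.4508991241455, (30.160018920898438, 58.851829528808594)))
blk (array([353.1899, 210.5882]), array([338, 200,  32,  22, 595]), (353.1456241607666, 210.58507537841797, (21.62720489501953, 32.76411819458008)))
wht (array([471.4784, 199.1802]), array([456, 184,  32,  32, 788]), (471.4821128845215, 199.1803913116455, (29.940502166748047, 31.687427520751953)))
red (array([400.331 , 197.9379]), array([377, 187,  37,  34, 145]), (393.8892822265625, 205.17592239379883, (34.3969612121582, 36.149051666259766)))
[0.3622 0.079  0.015 ]
[ 0.3709 -0.0255  0.015 ]
```

View pics/crop.png

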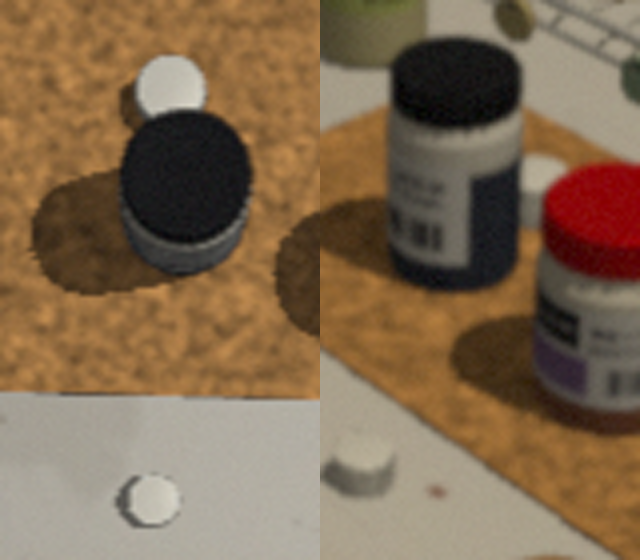

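The crop shows the cap behind the jar, top centre about (322.9,172.3) in the top view. It is clearly wider than the bench caps (about 17 px against 14), so the choice stands.

```bash
cat > k.py <<'E'
from h import *
np.set_printoptions(precision=4,suppress=True)
a=np.load('pics/scene.npy',allow_pickle=True).item();b=np.load('pics/top.npy',allow_pickle=True).item()
print('black lid',tri(ray(a,354,207.5),ray(b,326.3,193.8)),plane(b,326.3,193.8,.108),plane(a,354,207.5,.108))
print('cap',plane(b,322.8,172.3,.025))
print('saucer',tri(ray(a,243.8,205.5),ray(b,169.4,227.1)),plane(b,169.4,227.1,.01),plane(a,243.8,205.5,.01))
print('white',plane(b,471.5,199.2,.109),'red',plane(b,393.5,204,.101))
print('bottle',plane(b,230,155,0.0),plane(b,208,112,0.18))
p=np.array([.199,-.539]);print(ctrl.sense()['time_s'])
E
python3 k.py
```

```text
black lid [0.5034 0.0682 0.1057] [0.5036 0.0678 0.108 ] [0.4999 0.0653 0.108 ]
cap [0.5635 0.0751 0.025 ]
saucer [0.4497 0.3788 0.0049] [0.4484 0.3776 0.01  ] [0.4457 0.3697 0.01  ]
white [ 0.5012 -0.1919  0.109 ] red [ 0.4898 -0.053   0.101 ]
bottle [0.6014 0.2656 0.    ] [0.6239 0.2704 0.18  ]
0.15
```

```bash
python3 -m pendant '[{"delta_pos":[0,0,0],"dr":[0,0,6.73],"jaw":-1},{"delta_pos":[0,0,0],"dr":[0,0,6.73],"jaw":-1},{"delta_pos":[0,0,0],"dr":[0,0,6.73],"jaw":-1},{"delta_pos":[2.2,-4.4,0],"dr":[0,0,0],"jaw":-1},{"delta_pos":[2.2,-4.4,0],"dr":[0,0,0],"jaw":-1},{"delta_pos":[2.2,-4.4,0],"dr":[0,0,0],"jaw":-1},{"delta_pos":[2.2,-4.4,0],"dr":[0,0,0],"jaw":-1},{"delta_pos":[2.2,-4.4,0],"dr":[0,0,0],"jaw":-1},{"delta_pos":[2.2,-4.4,0],"dr":[0,0,0],"jaw":-1},{"delta_pos":[2.2,-4.4,0],"dr":[0,0,0],"jaw":-1}]' 15
python3 -m pendant '[{"delta_pos":[2.1,-4.3,0],"dr":[0,0,0],"jaw":-1},{"delta_pos":[2.1,-4.3,0],"dr":[0,0,0],"jaw":-1},{"delta_pos":[2.1,-4.3,0],"dr":[0,0,0],"jaw":-1},{"delta_pos":[2.1,-4.3,0],"dr":[0,0,0],"jaw":-1},{"delta_pos":[2.1,-4.3,0],"dr":[0,0,0],"jaw":-1},{"delta_pos":[2.1,-4.3,0],"dr":[0,0,0],"jaw":-1},{"delta_pos":[2.1,-4.0,0],"dr":[0,0,0],"jaw":-1},{"delta_pos":[0,0,0],"dr":[0,0,0],"jaw":-1},{"delta_pos":[0,0,0],"dr":[0,0,0],"jaw":-1},{"delta_pos":[0,0,0],"dr":[0,0,0],"jaw":-1}]'
python3 - <<'E'
from h import *
cam('wrist','w1.png');s=ctrl.sense();print(s['eef_rot'],s['ee_pos'])
E
```

```text
time_s: 1.15
ee_pos: [0.3531, -0.2292, 0.2133]
eef_rot: [[1.0, 0.001, 0.0], [0.001, -1.0, 0.0], [0.0, -0.0, -1.0]]
ft_force: [0.4, -1.0, 0.6]
width: 0.094
time_s: 2.15
ee_pos: [0.4987, 0.0662, 0.213]
eef_rot: [[1.0, 0.001, -0.001], [0.001, -1.0, -0.0], [-0.001, 0.0, -1.0]]
ft_force: [0.1, 0.1, -0.1]
width: 0.0938
[[ 9.99999666e-01 -2.46487144e-04 -7.79072907e-04]
 [-2.46792519e-04 -9.99999893e-01 -3.91900940e-04]
 [-7.78976225e-04  3.92093079e-04 -9.99999620e-01]] [0.49872801 0.06586993 0.21320888]
```

View pics/w1.png

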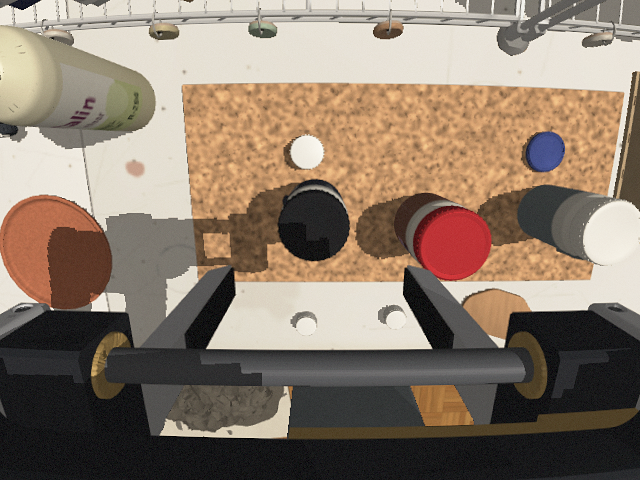

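Wrist view: black lid at about (314,224), spare cap fully visible at about (306,152), red lid (452,243), saucer (55,252). Next I triangulate with the top view.

```bash
python3 - <<'E'
from h import *
np.set_printoptions(precision=4,suppress=True)
L=lambda n:np.load('pics/%s.npy'%n,allow_pickle=True).item()
a,b,w=L('scene'),L('top'),L('wrist')
h=cv2.cvtColor(w['img'],cv2.COLOR_RGB2HSV)
def el(lo,hi,box):
    x0,y0,x1,y1=box;m=cv2.inRange(h[y0:y1,x0:x1],np.array(lo),np.array(hi))
    c=max(cv2.findContours(m,0,1)[0],key=cv2.contourArea);(u,v),r=cv2.minEnclosingCircle(c);return u+x0,v+y0,r
k=el((0,0,0),(180,255,55),(275,185,355,265));c=el((0,0,110),(180,70,255),(280,130,330,175))
print(k,c)
# lid: fit bottom/sides
print('lid tri',tri(ray(w,*k[:2]),ray(b,326.3,193.8)),tri(ray(w,*k[:2]),ray(b,326.3,193.8),ray(a,354,207.5)),plane(w,*k[:2],.108))
print('cap tri',tri(ray(w,*c[:2]),ray(b,322.8,172.3)),plane(w,*c[:2],.025))
print('sauc',plane(w,55,252,.01),tri(ray(w,55,252),ray(b,169.4,227.1)))
E
```

```text
(311.9907417297363, 222.99074172973633, 38.19696044921875) (306.46460151672363, 151.30973434448242, 17.58434295654297)
lid tri [0.5062 0.0702 0.0959] [0.506  0.0706 0.1029] [0.5091 0.0724 0.108 ]
cap tri [0.5642 0.0772 0.0231] [0.5645 0.0793 0.025 ]
sauc [0.4523 0.3772 0.01  ] [0.45   0.3801 0.0053]
```

```bash
python3 -m pendant '[{"delta_pos":[0.6,-0.4,0],"dr":[0,0,0],"jaw":-1},{"delta_pos":[0,0,2.5],"dr":[0,0,0],"jaw":-1},{"delta_pos":[0,0,2.5],"dr":[0,0,0],"jaw":-1},{"delta_pos":[0,0,2.5],"dr":[0,0,0],"jaw":-1},{"delta_pos":[0,0,2.5],"dr":[0,0,0],"jaw":-1},{"delta_pos":[0,0,2.5],"dr":[0,0,0],"jaw":-1},{"delta_pos":[0,0,2.0],"dr":[0,0,0],"jaw":-1},{"delta_pos":[0,0,1.3],"dr":[0,0,0],"jaw":-1},{"delta_pos":[0,0,0],"dr":[0,0,0],"jaw":-1},{"delta_pos":[0,0,0],"dr":[0,0,0],"jaw":-1}]' 25
python3 -m pendant '[{"delta_pos":[0,0,0],"dr":[0,0,0],"jaw":0},{"delta_pos":[0,0,0],"dr":[0,0,0],"jaw":0.1},{"delta_pos":[0,0,0],"dr":[0,0,0],"jaw":0.2},{"delta_pos":[0,0,0],"dr":[0,0,0],"jaw":0.25},{"delta_pos":[0,0,0],"dr":[0,0,0],"jaw":0.3},{"delta_pos":[0,0,0],"dr":[0,0,0],"jaw":0.5},{"delta_pos":[0,0,0],"dr":[0,0,0],"jaw":1},{"delta_pos":[0,0,0],"dr":[0,0,0],"jaw":1},{"delta_pos":[0,0,0],"dr":[0,0,0],"jaw":1},{"delta_pos":[0,0,0],"dr":[0,0,0],"jaw":1}]' 25
```

```text
time_s: 3.2
ee_pos: [0.506, 0.0706, 0.056]
eef_rot: [[1.0, 0.001, 0.001], [0.001, -1.0, -0.0], [0.001, 0.0, -1.0]]
ft_force: [0.4, 0.1, 0.0]
width: 0.0938
time_s: 4.2
ee_pos: [0.5056, 0.071, 0.0558]
eef_rot: [[1.0, 0.001, 0.0], [0.001, -1.0, -0.0], [0.0, 0.0, -1.0]]
ft_force: [-0.5, -1.0, 5.0]
width: 0.06
```

```bash
python3 -m pendant '[{"delta_pos":[0,0,-1],"dr":[0,0,0],"jaw":1},{"delta_pos":[0,0,-1],"dr":[0,0,0],"jaw":1},{"delta_pos":[0,0,-1],"dr":[0,0,0],"jaw":1},{"delta_pos":[-0.6,-1.7,0],"dr":[0,0,0],"jaw":1},{"delta_pos":[-0.6,-1.7,0],"dr":[0,0,0],"jaw":1},{"delta_pos":[-0.6,-1.7,0],"dr":[0,0,0],"jaw":1},{"delta_pos":[-0.6,-1.7,0],"dr":[0,0,0],"jaw":1},{"delta_pos":[-0.6,-1.7,0],"dr":[0,0,0],"jaw":1},{"delta_pos":[-0.6,-1.7,0],"dr":[0,0,0],"jaw":1},{"delta_pos":[0,0,0],"dr":[0,0,0],"jaw":1}]' 25
python3 -m pendant '[{"delta_pos":[0,0,0],"dr":[0,0,0],"jaw":1},{"delta_pos":[0,0,1],"dr":[0,0,0],"jaw":1},{"delta_pos":[0,0,1],"dr":[0,0,0],"jaw":1},{"delta_pos":[0,0,0.5],"dr":[0,0,0],"jaw":1},{"delta_pos":[0,0,0.3],"dr":[0,0,0],"jaw":1},{"delta_pos":[0,0,0.1],"dr":[0,0,0],"jaw":1},{"delta_pos":[0,0,0],"dr":[0,0,0],"jaw":1},{"delta_pos":[0,0,0],"dr":[0,0,0],"jaw":1},{"delta_pos":[0,0,0],"dr":[0,0,0],"jaw":1},{"delta_pos":[0,0,0],"dr":[0,0,0],"jaw":1}]' 25
```

```text
time_s: 5.2
ee_pos: [0.4683, 0.1747, 0.0859]
eef_rot: [[1.0, 0.004, -0.0], [0.004, -1.0, 0.001], [-0.0, -0.001, -1.0]]
ft_force: [0.1, 0.4, -2.9]
width: 0.0602
time_s: 6.2
ee_pos: [0.4694, 0.1731, 0.0567]
eef_rot: [[1.0, 0.001, 0.001], [0.001, -1.0, 0.0], [0.001, -0.0, -1.0]]
ft_force: [-0.0, 0.1, -2.7]
width: 0.0599
```

```bash
python3 -m pendant '[{"delta_pos":[0,0,0.1],"dr":[0,0,0],"jaw":1},{"delta_pos":[0,0,0],"dr":[0,0,0],"jaw":1},{"delta_pos":[0,0,0],"dr":[0,0,0],"jaw":-0.3},{"delta_pos":[0,0,0],"dr":[0,0,0],"jaw":-0.4},{"delta_pos":[0,0,0],"dr":[0,0,0],"jaw":-0.6},{"delta_pos":[0,0,0],"dr":[0,0,0],"jaw":-1},{"delta_pos":[0,0,0],"dr":[0,0,0],"jaw":-1},{"delta_pos":[0,0,0],"dr":[0,0,0],"jaw":-1},{"delta_pos":[0,0,-0.5],"dr":[0,0,0],"jaw":-1},{"delta_pos":[0,0,-2],"dr":[0,0,0],"jaw":-1}]' 25
python3 -m pendant '[{"delta_pos":[0,0,-2.5],"dr":[0,0,0],"jaw":-1},{"delta_pos":[0,0,-2.5],"dr":[0,0,0],"jaw":-1},{"delta_pos":[0,0,-2.5],"dr":[0,0,0],"jaw":-1},{"delta_pos":[1.6,1.6,0],"dr":[0,0,0],"jaw":-1},{"delta_pos":[1.6,1.6,0],"dr":[0,0,0],"jaw":-1},{"delta_pos":[1.6,1.6,0],"dr":[0,0,0],"jaw":-1},{"delta_pos":[1.6,1.6,0],"dr":[0,0,0],"jaw":-1},{"delta_pos":[1.6,1.6,0],"dr":[0,0,0],"jaw":-0.3},{"delta_pos":[0,1.6,0],"dr":[0,0,0],"jaw":-0.3},{"delta_pos":[0,0,0],"dr":[0,0,0],"jaw":-0.3}]'
python3 - <<'E'
from h import *
np.set_printoptions(precision=4,suppress=True)
b=cam('top');w=cam('wrist');print(ctrl.sense()['ee_pos'])
cv2.imwrite('pics/x2.png',np.hstack([b['img'][100:400,100:420,::-1],cv2.resize(w['img'],(400,300))[:,:,::-1]]))
E
```

```text
time_s: 7.2
ee_pos: [0.467, 0.1726, 0.0789]
eef_rot: [[1.0, 0.001, -0.005], [0.001, -1.0, -0.001], [-0.005, 0.001, -1.0]]
ft_force: [0.1, -0.1, 1.6]
width: 0.0939
time_s: 8.2
ee_pos: [0.549, 0.0755, 0.1554]
eef_rot: [[1.0, -0.001, -0.001], [-0.001, -1.0, -0.0], [-0.001, 0.0, -1.0]]
ft_force: [-0.7, 0.4, -0.0]
width: 0.0733
[0.5484 0.0772 0.1553]
```

View pics/x2.png

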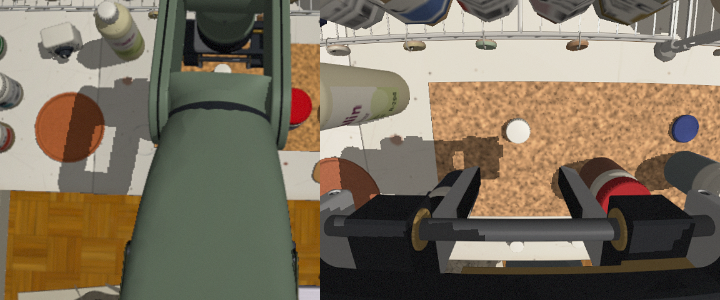

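```bash
python3 - <<'E'
from h import *
np.set_printoptions(precision=4,suppress=True)
L=lambda n:np.load('pics/%s.npy'%n,allow_pickle=True).item()
a,b,w=L('scene'),L('top'),L('wrist')
h=cv2.cvtColor(w['img'],cv2.COLOR_RGB2HSV)[185:240,280:350]
c=max(cv2.findContours(cv2.inRange(h,np.array((0,0,120)),np.array((180,60,255))),0,1)[0],key=cv2.contourArea)
(u,v),r=cv2.minEnclosingCircle(c);print(u+280,v+185,r,plane(w,u+280,v+185,.025))
for z in(.1,.2,.3,.4): print(z,plane(b,430,38,z),plane(a,400,58,z),plane(a,540,88,z))
E
```

```text
316.38100814819336 208.89359283447266 20.315258026123047 [0.566  0.0794 0.025 ]
0.1 [ 0.8148 -0.1229  0.1   ] [1.4456 0.8672 0.1   ] [1.4997 0.2951 0.1   ]
0.2 [ 0.7573 -0.0992  0.2   ] [1.1155 0.5536 0.2   ] [1.1577 0.1074 0.2   ]
0.3 [ 0.6997 -0.0755  0.3   ] [0.7853 0.24   0.3   ] [ 0.8157 -0.0804  0.3   ]
0.4 [ 0.6422 -0.0517  0.4   ] [ 0.4552 -0.0736  0.4   ] [ 0.4736 -0.2682  0.4   ]
```

```bash
python3 -m pendant '[{"delta_pos":[1.65,-0.15,0],"dr":[0,0,0],"jaw":-0.3},{"delta_pos":[0,0,2.5],"dr":[0,0,0],"jaw":-0.3},{"delta_pos":[0,0,2.5],"dr":[0,0,0],"jaw":-0.3},{"delta_pos":[0,0,2.5],"dr":[0,0,0],"jaw":-0.3},{"delta_pos":[0,0,2.5],"dr":[0,0,0],"jaw":-0.3},{"delta_pos":[0,0,2.0],"dr":[0,0,0],"jaw":-0.3},{"delta_pos":[0,0,1.5],"dr":[0,0,0],"jaw":-0.3},{"delta_pos":[0,0,0.5],"dr":[0,0,0],"jaw":-0.3},{"delta_pos":[0,0,0],"dr":[0,0,0],"jaw":-0.3},{"delta_pos":[0,0,0],"dr":[0,0,0],"jaw":-0.3}]' 8
python3 - <<'E'
from h import *
cam('wrist','w3.png');s=ctrl.sense();print(s['ee_pos'],s['ft_force'])
E
```

```text
time_s: 9.3
ee_pos: [0.5667, 0.0789, 0.0165]
eef_rot: [[1.0, 0.002, 0.002], [0.002, -1.0, 0.0], [0.002, -0.0, -1.0]]
ft_force: [0.3, -0.3, -0.1]
width: 0.0611
[0.56699116 0.07876191 0.01675144] [ 0.13990321 -0.03856741  0.20510802]
```

View pics/w3.png

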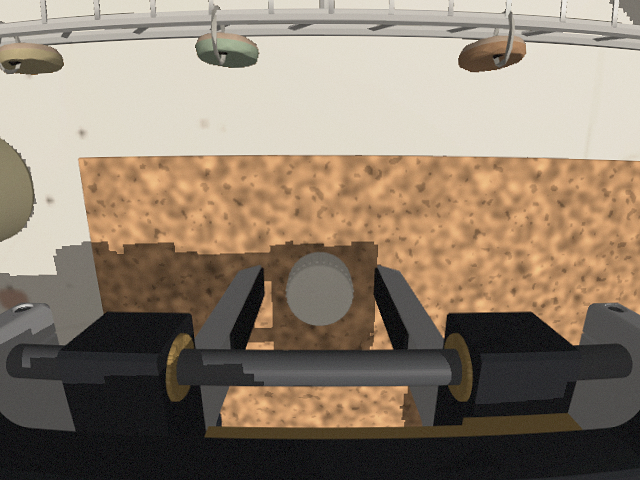

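The cap at (320,288) sits centred between the fingers at (258,·) and (380,·). I'll lower slightly and grip.

```bash
python3 -m pendant '[{"delta_pos":[-0.1,0,0.3],"dr":[0,0,0],"jaw":-0.3},{"delta_pos":[0,0,0],"dr":[0,0,0],"jaw":0},{"delta_pos":[0,0,0],"dr":[0,0,0],"jaw":0.1},{"delta_pos":[0,0,0],"dr":[0,0,0],"jaw":0.2},{"delta_pos":[0,0,0],"dr":[0,0,0],"jaw":0.4},{"delta_pos":[0,0,0],"dr":[0,0,0],"jaw":1},{"delta_pos":[0,0,0],"dr":[0,0,0],"jaw":1},{"delta_pos":[0,0,0],"dr":[0,0,0],"jaw":1},{"delta_pos":[0,0,0],"dr":[0,0,0],"jaw":1},{"delta_pos":[0,0,0],"dr":[0,0,0],"jaw":1}]' 8
```

```text
time_s: 10.35
ee_pos: [0.5649, 0.0786, 0.0126]
eef_rot: [[1.0, 0.001, 0.0], [0.001, -1.0, -0.0], [0.0, 0.0, -1.0]]
ft_force: [-0.3, 0.1, 1.6]
width: 0.0347
```

```bash
python3 -m pendant '[{"delta_pos":[0,0,-1.5],"dr":[0,0,0],"jaw":1},{"delta_pos":[0,0,-3],"dr":[0,0,0],"jaw":1},{"delta_pos":[0,0,-3],"dr":[0,0,0],"jaw":1},{"delta_pos":[0,0,-3],"dr":[0,0,0],"jaw":1},{"delta_pos":[0,0,-3],"dr":[0,0,0],"jaw":1},{"delta_pos":[-2.9,0,-1],"dr":[0,0,0],"jaw":1},{"delta_pos":[-2.9,0,0],"dr":[0,0,0],"jaw":1},{"delta_pos":[-2.9,0,0],"dr":[0,0,0],"jaw":1},{"delta_pos":[-2.9,0,0],"dr":[0,0,0],"jaw":1},{"delta_pos":[0,-2,0],"dr":[0,0,0],"jaw":1}]'
python3 -m pendant '[{"delta_pos":[0,-4,0],"dr":[0,0,0],"jaw":1},{"delta_pos":[0,-4,0],"dr":[0,0,0],"jaw":1},{"delta_pos":[0,-4,0],"dr":[0,0,0],"jaw":1},{"delta_pos":[0,-4,0],"dr":[0,0,0],"jaw":1},{"delta_pos":[0,-4,0],"dr":[0,0,0],"jaw":1},{"delta_pos":[0,-4,0],"dr":[0,0,0],"jaw":1},{"delta_pos":[0,-4,0],"dr":[0,0,0],"jaw":1},{"delta_pos":[0,0,0],"dr":[0,0,0],"jaw":1},{"delta_pos":[0,0,0],"dr":[0,0,0],"jaw":1},{"delta_pos":[0,0,0],"dr":[0,0,0],"jaw":1}]'
python3 - <<'E'
from h import *
np.set_printoptions(precision=4,suppress=True)
cam('wrist','w4.png');s=ctrl.sense();print(s['ee_pos'],s['ft_force'],s['width'])
E
```

```text
time_s: 11.35
ee_pos: [0.4449, 0.0976, 0.1573]
eef_rot: [[1.0, -0.001, -0.003], [-0.001, -1.0, -0.001], [-0.003, 0.001, -1.0]]
ft_force: [1.0, 0.3, 0.4]
width: 0.0353
time_s: 12.35
ee_pos: [0.4483, 0.3776, 0.1577]
eef_rot: [[1.0, 0.001, -0.0], [0.001, -1.0, -0.001], [-0.0, 0.001, -1.0]]
ft_force: [-0.2, -0.6, -0.4]
width: 0.0349
[0.4484 0.3773 0.1577] [-0.572  -0.3372 -0.12  ] 0.03471946273322646
```

View pics/w4.png

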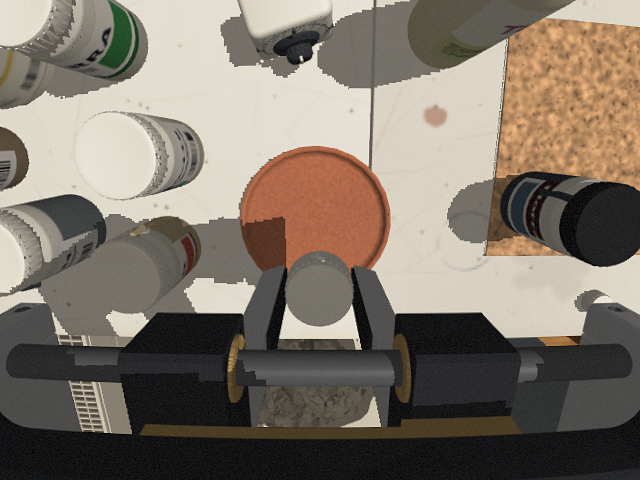

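The cap is held level at (319,288). The saucer is centred near (316,218), and bottles stand to the left with tops near (125,270) and (115,155). I'll check clearance for the gripper body.

```bash
python3 - <<'E'
from h import *
np.set_printoptions(precision=4,suppress=True)
w=np.load('pics/wrist.npy',allow_pickle=True).item()
print(plane(w,316,219,.01))
print('rim L/R/top',plane(w,241,219,.01),plane(w,391,219,.01),plane(w,316,147,.01))
for uv in [(200,250),(170,270),(160,155),(203,160)]: print(uv,plane(w,*uv,0),plane(w,*uv,.1))
print(proj(w,[.4484,.3773,.16]))
E
```

```text
[0.4531 0.3807 0.01  ]
rim L/R/top [0.453  0.4513 0.01  ] [0.4532 0.3102 0.01  ] [0.5188 0.3807 0.01  ]
(200, 250) [0.4193 0.4966 0.    ] [0.4503 0.4606 0.1   ]
(170, 270) [0.3979 0.5296 0.    ] [0.4354 0.4836 0.1   ]
(160, 155) [0.5124 0.5272 0.    ] [0.5149 0.4819 0.1   ]
(203, 160) [0.5074 0.4865 0.    ] [0.5114 0.4536 0.1   ]
(np.float64(320.8148897744163), np.float64(287.5910633005918))
```

```bash
python3 -m pendant '[{"delta_pos":[0,0,2.5],"dr":[0,0,0],"jaw":1},{"delta_pos":[0,0,2.5],"dr":[0,0,0],"jaw":1},{"delta_pos":[0,0,2.5],"dr":[0,0,0],"jaw":1},{"delta_pos":[0,0,2.5],"dr":[0,0,0],"jaw":1},{"delta_pos":[0,0,2],"dr":[0,0,0],"jaw":1},{"delta_pos":[0,0,1.2],"dr":[0,0,0],"jaw":1},{"delta_pos":[0,0,0.6],"dr":[0,0,0],"jaw":1},{"delta_pos":[0,0,0.4],"dr":[0,0,0],"jaw":1},{"delta_pos":[0,0,0],"dr":[0,0,0],"jaw":1},{"delta_pos":[0,0,0],"dr":[0,0,0],"jaw":1}]'
python3 -m pendant '[{"delta_pos":[0,0,0],"dr":[0,0,0],"jaw":1},{"delta_pos":[0,0,0.1],"dr":[0,0,0],"jaw":1},{"delta_pos":[0,0,0],"dr":[0,0,0],"jaw":1},{"delta_pos":[0,0,0],"dr":[0,0,0],"jaw":0.1},{"delta_pos":[0,0,0],"dr":[0,0,0],"jaw":0},{"delta_pos":[0,0,0],"dr":[0,0,0],"jaw":-0.3},{"delta_pos":[0,0,0],"dr":[0,0,0],"jaw":-0.3},{"delta_pos":[0,0,0],"dr":[0,0,0],"jaw":-0.3},{"delta_pos":[0,0,0],"dr":[0,0,0],"jaw":-0.3},{"delta_pos":[0,0,0],"dr":[0,0,0],"jaw":-0.3}]'
```

```text
time_s: 13.4
ee_pos: [0.4492, 0.3789, 0.0165]
eef_rot: [[1.0, 0.001, 0.002], [0.001, -1.0, 0.001], [0.002, -0.001, -1.0]]
ft_force: [0.9, 0.9, 0.3]
width: 0.0348
time_s: 14.4
ee_pos: [0.4484, 0.3785, 0.0144]
eef_rot: [[1.0, 0.001, -0.0], [0.001, -1.0, -0.0], [-0.0, 0.0, -1.0]]
ft_force: [0.8, 0.7, -0.2]
width: 0.0613
```

```bash
python3 -m pendant '[{"delta_pos":[0,0,-1],"dr":[0,0,0],"jaw":-0.3},{"delta_pos":[0,0,-2.5],"dr":[0,0,0],"jaw":-0.3},{"delta_pos":[0,0,-3],"dr":[0,0,0],"jaw":-0.3},{"delta_pos":[0,0,-3],"dr":[0,0,0],"jaw":-0.6},{"delta_pos":[0,0,-3],"dr":[0,0,0],"jaw":-1},{"delta_pos":[0,0,-3],"dr":[0,0,0],"jaw":-1},{"delta_pos":[0.2,3.3,-2],"dr":[0,0,0],"jaw":-1},{"delta_pos":[0.2,4.3,-2],"dr":[0,0,0],"jaw":-1},{"delta_pos":[0.2,4.3,-0.5],"dr":[0,0,0],"jaw":-1},{"delta_pos":[0.2,4.3,0],"dr":[0,0,0],"jaw":-1}]'
python3 -m pendant '[{"delta_pos":[0.2,2.3,0],"dr":[0,0,0],"jaw":-1},{"delta_pos":[0.2,2,0],"dr":[0,0,0],"jaw":-1},{"delta_pos":[0,0,0],"dr":[0,0,0],"jaw":-1},{"delta_pos":[0,0,0],"dr":[0,0,0],"jaw":-1},{"delta_pos":[0,0,0],"dr":[0,0,0],"jaw":-1},{"delta_pos":[0,0,0],"dr":[0,0,0],"jaw":-1},{"delta_pos":[0,0,0],"dr":[0,0,0],"jaw":-1},{"delta_pos":[0,0,0],"dr":[0,0,0],"jaw":-1},{"delta_pos":[0,0,0],"dr":[0,0,0],"jaw":-1},{"delta_pos":[0,0,0],"dr":[0,0,0],"jaw":-1}]'
python3 - <<'E'
from h import *
np.set_printoptions(precision=4,suppress=True)
cam('wrist','w5.png');s=ctrl.sense();print(s['ee_pos'],s['ft_force'],s['width'])
E
```

```text
time_s: 15.4
ee_pos: [0.4576, 0.2155, 0.2171]
eef_rot: [[1.0, 0.002, 0.005], [0.002, -1.0, 0.001], [0.005, -0.001, -1.0]]
ft_force: [1.3, -0.7, -0.9]
width: 0.0942
time_s: 16.4
ee_pos: [0.4607, 0.1736, 0.2144]
eef_rot: [[1.0, 0.002, -0.0], [0.002, -1.0, -0.0], [-0.0, 0.0, -1.0]]
ft_force: [0.5, 0.2, 0.9]
width: 0.0937
[0.4607 0.1736 0.2144] [ 0.4162 -0.5731 -0.548 ] 0.09402988628122805
```

View pics/w5.png

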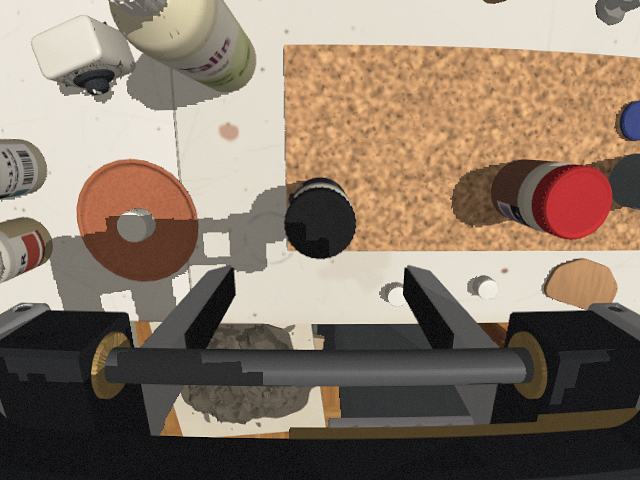

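The cap lies level in the saucer at (136,225), and the black jar stands upright, lid at (320,222). I'll regrasp the jar with the same relative grasp.

```bash
python3 -m pendant '[{"delta_pos":[0.8,0,0],"dr":[0,0,0],"jaw":-1},{"delta_pos":[0,0,2.5],"dr":[0,0,0],"jaw":-1},{"delta_pos":[0,0,2.5],"dr":[0,0,0],"jaw":-1},{"delta_pos":[0,0,2.5],"dr":[0,0,0],"jaw":-1},{"delta_pos":[0,0,2.5],"dr":[0,0,0],"jaw":-1},{"delta_pos":[0,0,2.5],"dr":[0,0,0],"jaw":-1},{"delta_pos":[0,0,2.0],"dr":[0,0,0],"jaw":-1},{"delta_pos":[0,0,1.3],"dr":[0,0,0],"jaw":-1},{"delta_pos":[0,0,0],"dr":[0,0,0],"jaw":-1},{"delta_pos":[0,0,0],"dr":[0,0,0],"jaw":-1}]' 25
python3 -m pendant '[{"delta_pos":[0,0,0],"dr":[0,0,0],"jaw":0},{"delta_pos":[0,0,0],"dr":[0,0,0],"jaw":0.1},{"delta_pos":[0,0,0],"dr":[0,0,0],"jaw":0.2},{"delta_pos":[0,0,0],"dr":[0,0,0],"jaw":0.25},{"delta_pos":[0,0,0],"dr":[0,0,0],"jaw":0.3},{"delta_pos":[0,0,0],"dr":[0,0,0],"jaw":0.5},{"delta_pos":[0,0,0],"dr":[0,0,0],"jaw":1},{"delta_pos":[0,0,0],"dr":[0,0,0],"jaw":1},{"delta_pos":[0,0,0],"dr":[0,0,0],"jaw":1},{"delta_pos":[0,0,0],"dr":[0,0,0],"jaw":1}]' 25
```

```text
time_s: 17.45
ee_pos: [0.4694, 0.1735, 0.0569]
eef_rot: [[1.0, 0.001, 0.001], [0.001, -1.0, 0.0], [0.001, -0.0, -1.0]]
ft_force: [-0.9, -0.3, -0.4]
width: 0.0938
time_s: 18.45
ee_pos: [0.469, 0.1734, 0.0568]
eef_rot: [[1.0, 0.001, 0.0], [0.001, -1.0, -0.0], [0.0, 0.0, -1.0]]
ft_force: [-1.1, -1.3, 5.6]
width: 0.0601
```

Next: lift 3 cm, shift x +3.65 and tool y +10.25 cm, and lower again.

```bash
python3 -m pendant '[{"delta_pos":[0,0,-1],"dr":[0,0,0],"jaw":1},{"delta_pos":[0,0,-1],"dr":[0,0,0],"jaw":1},{"delta_pos":[0,0,-1],"dr":[0,0,0],"jaw":1},{"delta_pos":[0.6,1.7,0],"dr":[0,0,0],"jaw":1},{"delta_pos":[0.6,1.7,0],"dr":[0,0,0],"jaw":1},{"delta_pos":[0.6,1.7,0],"dr":[0,0,0],"jaw":1},{"delta_pos":[0.6,1.7,0],"dr":[0,0,0],"jaw":1},{"delta_pos":[0.6,1.7,0],"dr":[0,0,0],"jaw":1},{"delta_pos":[0.6,1.7,0],"dr":[0,0,0],"jaw":1},{"delta_pos":[0,0,0],"dr":[0,0,0],"jaw":1}]' 25
python3 -m pendant '[{"delta_pos":[0,0,0],"dr":[0,0,0],"jaw":1},{"delta_pos":[0,0,1],"dr":[0,0,0],"jaw":1},{"delta_pos":[0,0,1],"dr":[0,0,0],"jaw":1},{"delta_pos":[0,0,0.5],"dr":[0,0,0],"jaw":1},{"delta_pos":[0,0,0.4],"dr":[0,0,0],"jaw":1},{"delta_pos":[0,0,0.1],"dr":[0,0,0],"jaw":1},{"delta_pos":[0,0,0],"dr":[0,0,0],"jaw":1},{"delta_pos":[0,0,0],"dr":[0,0,0],"jaw":1},{"delta_pos":[0,0,0],"dr":[0,0,0],"jaw":1},{"delta_pos":[0,0,0],"dr":[0,0,0],"jaw":1}]' 25
```

```text
time_s: 19.45
ee_pos: [0.506, 0.07, 0.0872]
eef_rot: [[1.0, -0.001, 0.002], [-0.001, -1.0, -0.0], [0.002, 0.0, -1.0]]
ft_force: [0.0, 0.4, -2.2]
width: 0.0603
time_s: 20.45
ee_pos: [0.504, 0.072, 0.0568]
eef_rot: [[1.0, 0.002, -0.002], [0.002, -1.0, 0.0], [-0.002, -0.0, -1.0]]
ft_force: [-4.3, 0.2, 6.2]
width: 0.0597
```

```bash
python3 -m pendant '[{"delta_pos":[0,0,0],"dr":[0,0,0],"jaw":-0.3},{"delta_pos":[0,0,0],"dr":[0,0,0],"jaw":-0.4},{"delta_pos":[0,0,0],"dr":[0,0,0],"jaw":-0.6},{"delta_pos":[0,0,0],"dr":[0,0,0],"jaw":-1},{"delta_pos":[0,0,0],"dr":[0,0,0],"jaw":-1},{"delta_pos":[0,0,0],"dr":[0,0,0],"jaw":-1},{"delta_pos":[0,0,0],"dr":[0,0,0],"jaw":-1},{"delta_pos":[0,0,-0.5],"dr":[0,0,0],"jaw":-1},{"delta_pos":[0,0,-2],"dr":[0,0,0],"jaw":-1},{"delta_pos":[0,0,-2.5],"dr":[0,0,0],"jaw":-1}]' 25
python3 -m pendant '[{"delta_pos":[0,0,-3],"dr":[0,0,0],"jaw":-1},{"delta_pos":[0,0,-3],"dr":[0,0,0],"jaw":-1},{"delta_pos":[0,0,-3],"dr":[0,0,0],"jaw":-1},{"delta_pos":[0,0,-1.7],"dr":[0,0,0],"jaw":-1},{"delta_pos":[-0.5,0.4,0],"dr":[0,0,0],"jaw":-1},{"delta_pos":[0,0,0],"dr":[0,0,0],"jaw":-1},{"delta_pos":[0,0,0],"dr":[0,0,0],"jaw":-1},{"delta_pos":[0,0,0],"dr":[0,0,0],"jaw":-1},{"delta_pos":[0,0,0],"dr":[0,0,0],"jaw":-1},{"delta_pos":[0,0,0],"dr":[0,0,0],"jaw":-1}]'
python3 - <<'E'
from h import *
np.set_printoptions(precision=4,suppress=True)
w=cam('wrist','w6.png');s=ctrl.sense();print(s['ee_pos'],s['ft_force'],s['width'])
h=cv2.cvtColor(w['img'],cv2.COLOR_RGB2HSV)[185:265,275:355]
c=max(cv2.findContours(cv2.inRange(h,np.array((0,0,0)),np.array((180,255,55))),0,1)[0],key=cv2.contourArea)
(u,v),r=cv2.minEnclosingCircle(c);print(u+275,v+185,r,plane(w,u+275,v+185,.108),'before [.5091 .0724]')
E
```

```text
time_s: 21.45
ee_pos: [0.5036, 0.0716, 0.1061]
eef_rot: [[1.0, 0.001, -0.003], [0.001, -1.0, 0.0], [-0.003, -0.0, -1.0]]
ft_force: [0.2, -0.2, -1.1]
width: 0.094
time_s: 22.45
ee_pos: [0.4995, 0.0676, 0.2127]
eef_rot: [[1.0, 0.001, -0.001], [0.001, -1.0, 0.0], [-0.001, -0.0, -1.0]]
ft_force: [-0.2, -0.5, 0.0]
width: 0.094
[0.4996 0.0676 0.2129] [-0.6843  0.2345  1.1073] 0.09390415367155462
314.86605072021484 222.8348731994629 40.388790130615234 [0.5101 0.0715 0.108 ] before [.5091 .0724]
```

View pics/w6.png

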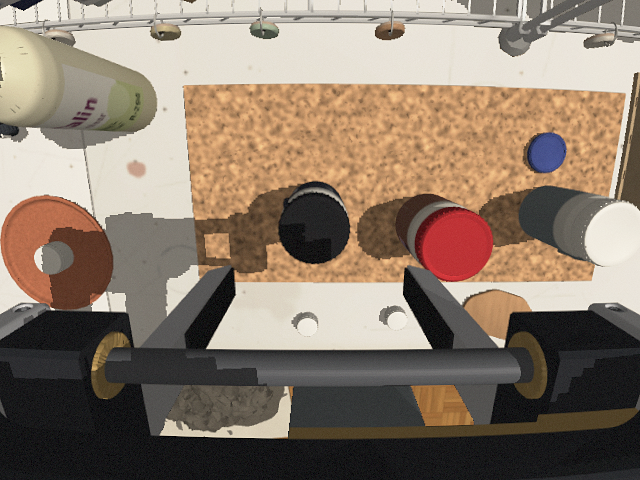

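The jar is back, lid at (314,226) against (314,224) before. The white jar is unchanged and the cap is in the saucer at (55,258). The gripper is clear, so I'm handing in.

```bash
python3 -c "
from cell import ctrl
print(ctrl.job_done())"
```

```text
the job is handed in; nothing more can be done
None
```

I set the black-lidded jar aside on the mat at about (0.469, 0.173) and laid the largest cap, upright, in the terracotta saucer. Then I put the jar back on its spot and handed the job in at about 22.5 s; no verdict was reported.

- **Black jar:** the last wrist picture shows it upright. Its lid measured (0.510, 0.0715) against (0.509, 0.072) before, so it moved about 1–2 mm.
- **Cap:** it lies level in the saucer, close to the centre, and was released there with the fingers at about (0.448, 0.378).
- **White jar:** it looks unchanged in the picture. I did not measure its position again.
- **Robot:** the gripper was open and clear of everything at the end.

**Disagreements:** the views differed by 3–8 mm on the saucer centre and by up to 9 mm on the jar lid. The saucer spread is well inside its 48 mm limit. The jar's return did not depend on the lid figure, because I set it back at the pose where I had picked it up. After setting the jar back, I did not take the planned top-camera check, because the wrist view had already confirmed the result.

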